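Check in a dart case by showing three sides to the camera

ROBOT

A 6-joint arm with a two-finger parallel gripper is mounted at the origin on the work surface. World frame = base frame: x ahead of the robot, y to its left, z up, the work surface at z = 0. Lengths are in m, angles in degrees, forces in N, time in s.
With the tool pointing down it reaches from about 0.4 to 0.825 m from the base axis. Payload 7 kg.
Tool frame: the origin (TCP) lies midway between the tips of the shut fingers; the grasp point (between the pads) lies r.grip_depth behind it (r.grip_depth is the distance from the TCP to the grasp point, in m); z points along the fingers, y is the line along which they close (so a half turn about z gives the same grasp; the last joint's range is limited). The gripper opens to 88 mm and grips with 3 to 60 N. Pads are 19 mm wide; open, the fingers measure 130 mm over their backs; the gripper's body (78 mm by 193 mm) begins 47 mm behind the grasp point.
Start: joints at [-57.061, 20.546, 0.682, 0, -70.136, -16.507], TCP at [0.191, -0.647, 0.227] pointing down, gripper open.
Joint ranges: [-176.03, 176.03], [-82.01, 121.73], [-58.28, 71.71], [-173.87, 95.51], [-174.79, -0.11], [-173.66, 173.66]. Speed limits (degrees/s): [136.94, 136.94, 172.46, 180, 180, 180].

INTERFACE

Orientations are given as [roll, pitch, yaw] about the fixed x, y, z axes, in that order (R = Rz(yaw) Ry(pitch) Rx(roll)).
In Python, from plant import r gives the robot as it stands.
- The arm moves only by the tool drive_effector, called after "Request:" by a JSON object that holds its "op" and its "data", one argument or row to a line. Schema: {"type":"object","properties":{"segments":{"type":"object","properties":{"x":{"type":"array","items":{"type":"number"},"minItems":1,"maxItems":12},"y":{"type":"array","items":{"type":"number"},"minItems":1,"maxItems":12},"z":{"type":"array","items":{"type":"number"},"minItems":1,"maxItems":12},"drx":{"type":"array","items":{"type":"number"},"minItems":1,"maxItems":12},"dry":{"type":"array","items":{"type":"number"},"minItems":1,"maxItems":12},"drz":{"type":"array","items":{"type":"number"},"minItems":1,"maxItems":12}},"additionalProperties":false,"required":["x","y","z","drx","dry","drz"]},"aperture":{"type":"number"},"clamp_n":{"type":"number"},"only":{"type":"string"},"quiet":{"type":"boolean"},"lines":{"type":"string"}},"required":["segments"],"additionalProperties":false}. segments is an object with one list for each field, all of the same length, 1 to 12, a row being the entries at one place: x, y, z (the shift in units of 5 mm), drx, dry, drz (a rotation vector in units of 4 degrees); each row is the pose to reach, as a shift and turn from the pose commanded when the call began, along the tool's axes at that moment; what a row does not reach only later rows make up. A row lasts 1/12 s, in which the tool goes at most 0.0417 m and 7.16 degrees, less where a joint would pass 70% of its speed; a pose out of reach is approached as far as the arm can. aperture is the finger opening in m, set as the call begins (left out keeps the last). The fingers move at their own pace and stop on an object; clamp_n is the grip in N (left out, the last holds). Time passes only in rows, so rows that do not move let the fingers close. The tool returns the time, the measured TCP pose, the force, the opening and the grip force at its end. only (a regular expression) keeps the lines of the reply that match it, lines (a string "A,B") keeps lines A to B, and quiet returns only ok. Input that does not fit is refused with a message, and nothing moves.
- r.get_state(): the state, without advancing time (a new reading comes with each control period).
- r.capture(name): name is "scene" or "side" or "wrist"; returns a dict with "frame" (384x512x3 uint8, red, green, blue), "z_map" (384x512 float32, m along the optical axis (not along the pixel's ray), 0 where there is no reading), "fx", "fy", "cx", "cy" (pixels), "cam_to_world" (4x4, takes a point from camera to world coordinates). Camera axes: x right, y down, z forward; pixel columns grow to the right and rows downward; lengths in m; the calibration is good to about 2 mm. A picture is of the moment at which its call begins.
- r.close_job(): hands the job in; it is judged then, once.
The state is a dict: "time_s": time; "joints": joint angles; "qd": joint speeds; "joint_torque": joint torques, N m; "tcp_pos": TCP position; "eef_rot": TCP orientation; "contact_force": force on the tool from outside, world axes, zero at the start; "moment": the same for the moment, N m; "gripper_width": finger opening in m; "gripper_force": force on a finger pad.
Only numpy, scipy, OpenCV 4.12 (cv2) and the standard library are available. Lean on these libraries where they do the work, as an engineer would, in place of code of your own. Each camera call takes 0.05 s, during which the arm holds its last target. There are 200 camera calls.

TASK

Check in the wine-red dart case: pick it up with a light grip (over about 60 N cracks its thin shell) and, keeping it upright, show the check-in camera its yellow-, then its white-, then its blue-stickered side, each square to the lens, with the sticker at lens height and about 15 cm in front of it, held still for a full second. Then set it down gently, upright in the middle of the green felt mat with its long side along the mat's long side (either way round), and let go. Do not touch the camera, and leave the green case and the speaker where they are.

Things in the scene. Friction and masses are not known exactly. Their poses are not given: they have to be found in the camera images.
- case: Wine-red hard dart case standing on end, a rounded box 110 (x) x 56 (y) x 130 (z) mm, 0.2 to 0.42 kg, dark seam around it, small steel latch on top. Origin: centre of its underside; z up. Take it from above across its 56 mm thickness (its y), within 40 mm of the top. The thin shell takes a grip of up to 60 N per finger; 25 to 30 N holds it well. The narrow end facing its -x is bare.
- yellow (a point): Centre of the 32 mm square yellow sticker, on the case's broad side that faces its -y, 42 mm above the underside. Axes as the case's.
- white (a point): Centre of the 32 mm square white sticker, on the case's narrow end that faces its +x, 42 mm above the underside. Axes as the case's.
- blue (a point): Centre of the 32 mm square blue sticker, on the case's broad side that faces its +y, 42 mm above the underside. Axes as the case's.
- camera: Check-in camera on a post with a round foot of 110 mm diameter, fixed to the table, 252 mm high in all: black head 50 x 85 x 60 mm centred 210 mm up, with a white ring around the lens. Origin: centre of the foot's underside. It looks level along its own -x axis.
- lens (a point): Centre of the camera's lens glass, 46 mm along -x of the camera's origin and 210 mm above the table. Axes as the camera's: the lens looks along -x of this frame, z up.
- mat: Green felt mat, fixed flat on the table, 180 (x) x 120 (y) x 4 (z) mm, with a thin white line along each long edge. Origin: centre of its underside at table height; x along its long side; its top is 4 mm up.
- green_case: Dark green dart case of the same size and shape, without stickers: not to be moved. Origin: centre of its underside.
- speaker: Grey round loudspeaker, 76 mm in diameter, 115 mm high: not to be moved. Origin: centre of its underside.

How it is judged:
By the outcome, as a careful person would: the job done as asked, in the order asked, and still so for the second after the job is handed in, with the robot touching nothing.
It also fails if it takes over 64 s, if anything falls off the work surface, if the arm or the gripper's body presses on something with over 40 N, if the wrist force passes 120 N, or if a joint passes its speed limit or range.

## Working session

There is one attempt and no reset: what is moved stays moved. The work goes in short steps, Python scripts to look and compute and a tool call to move; the robot and the scene stay as the last step left them, time stands still between calls to the robot, and variables do not carry over. Pictures are saved under pics/ and viewed, at most 10 in all, crops included, and the job is handed in when it is done.

```bash
ls; mkdir -p pics
```

Create h.py:
```python
import numpy as np, cv2
from plant import r
from scipy.spatial.transform import Rotation as R
def cap(n,save=None):
    c=r.capture(n)
    np.savez('cap_%s.npz'%n,**{k:np.array(v) for k,v in c.items()})
    if save: cv2.imwrite('pics/'+save,cv2.cvtColor(c['frame'],cv2.COLOR_RGB2BGR))
    return c
def pts(c):
    z=c['z_map'];v,u=np.mgrid[:z.shape[0],:z.shape[1]]
    p=np.stack([(u-c['cx'])/c['fx']*z,(v-c['cy'])/c['fy']*z,z],-1)
    T=np.array(c['cam_to_world']); w=p@T[:3,:3].T+T[:3,3]; w[z==0]=np.nan
    return w
```

Run:
```python
from h import *
a=cap('scene');b=cap('side');w=cap('wrist')
im=np.vstack([np.hstack([a['frame'],b['frame']]),])
cv2.imwrite('pics/a.png',cv2.resize(a['frame'],(800,600),interpolation=cv2.INTER_CUBIC)[:,:,::-1])
cv2.imwrite('pics/b.png',cv2.resize(b['frame'],(800,600),interpolation=cv2.INTER_CUBIC)[:,:,::-1])
for c in(a,b):print(np.round(c['cam_to_world'],3).tolist(),c['fx'])
print(r.get_state(),r.grip_depth)
```

```text
pics
plant.py
[[-0.468, 0.716, -0.518, 1.065], [0.884, 0.382, -0.27, 0.284], [0.005, -0.584, -0.811, 0.948], [0.0, 0.0, 0.0, 1.0]] 381.9313912368924
[[-0.708, -0.466, 0.531, -0.047], [-0.706, 0.45, -0.547, 0.668], [0.016, -0.762, -0.647, 0.883], [0.0, 0.0, 0.0, 1.0]] 444.1418841314733
{'time_s': 0.15, 'joints': array([-5.70615583e+01,  2.05811960e+01,  6.45534311e-01, -1.47717810e-02,
       -7.01363728e+01, -1.65077102e+01]), 'qd': array([-0.07059486, -0.05829978,  0.14669412,  0.12552724, -0.00942298,
       -0.00114349]), 'joint_torque': array([-1.46977502e-03, -5.83275568e+01,  2.93292081e+01,  7.00133711e+00,
        8.79495987e-03, -1.14109789e-04]), 'tcp_pos': array([ 0.19080287, -0.64707792,  0.22584443]), 'eef_rot': array([ 1.79926988e+02, -7.15414761e-03, -1.63574292e+02]), 'contact_force': array([-0.29745581,  0.62771863,  0.38185323]), 'moment': array([ 0.01371956,  0.0507955 , -0.02128863]), 'gripper_force': 0.0, 'gripper_width': 0.0877873661356195} 0.0188
```

View pics/a.png

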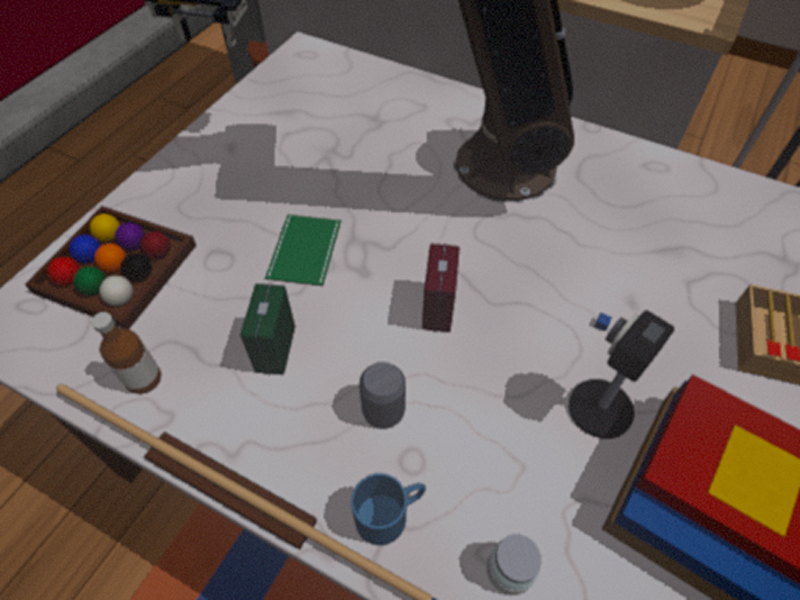

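View pics/b.png

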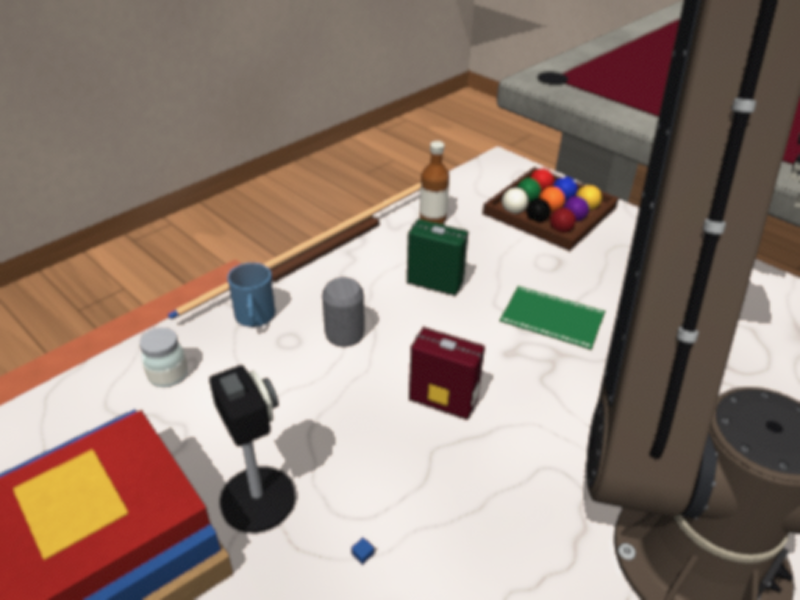

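Scene picture: wine-red case at (440,287), green case (268,328), speaker (382,394), camera with its foot at (600,408), mat (304,250). Side picture: the yellow sticker at (438,394) on the broad side facing the side camera. Now the poses from the depth clouds.

Create m.py:
```python
from h import *
def ld(n): return dict(np.load('cap_%s.npz'%n))
if __name__=='__main__':
  P={};H={}
  for n in('scene','side'):
    c=ld(n);P[n]=pts(c);H[n]=cv2.cvtColor(c['frame'],cv2.COLOR_RGB2HSV)
  s=800/512
  boxes={'scene':{'case':(410,235,470,340),'green':(235,275,305,380),'spk':(355,355,410,430),'mat':(260,210,345,290),'head':(595,300,680,385),'foot':(560,375,640,445)},
         'side':{'case':(400,320,495,425),'green':(400,215,475,300),'spk':(315,270,370,350),'mat':(495,280,610,355),'head':(200,355,285,450),'foot':(215,460,300,535)}}
  for n in boxes:
    for k,b in boxes[n].items():
      x0,y0,x1,y1=[int(v/s) for v in b]
      p=P[n][y0:y1,x0:x1].reshape(-1,3);h=H[n][y0:y1,x0:x1].reshape(-1,3).astype(int)
      ok=~np.isnan(p[:,0])
      if k=='mat': ok&=(h[:,1]>100)&(abs(h[:,0]-70)<25)&(p[:,2]<.02)
      elif k=='foot': ok&=(h[:,2]<60)&(p[:,2]<.025)&(p[:,2]>.003)
      elif k=='head': ok&=(p[:,2]>.17)&(p[:,2]<.27)
      elif k=='spk': ok&=(abs(p[:,2]-.115)<.006)
      else: ok&=(abs(p[:,2]-.13)<.007)
      q=p[ok]
      if k in('foot','spk'): c,rad=cv2.minEnclosingCircle(q[:,:2].astype(np.float32)*1000);print(n,k,len(q),c,rad,np.median(q[:,2]))
      else: print(n,k,len(q),cv2.minAreaRect(q[:,:2].astype(np.float32)*1000),np.median(q[:,2]),q[:,2].max())
```

```bash
python3 m.py
```

Run:
```python
from m import *
c=ld('side');im=c['frame']
a=im[225:350,125:250];b=im[200:280,245:325]
o=np.hstack([cv2.resize(a,(400,400),interpolation=2),cv2.resize(b,(400,400),interpolation=2)])
c=ld('scene');im=c['frame']
a=im[185:285,355:455];b=im[145:225,245:325]
o=np.vstack([o[:300],np.hstack([cv2.resize(a,(400,300),interpolation=2),cv2.resize(b,(400,300),interpolation=2)])])
cv2.imwrite('pics/c.png',o[:,:,::-1])
```

```text
scene case 644 ((441.684326171875, 41.18502426147461), (112.77948760986328, 55.889129638671875), 20.919837951660156) 0.13107599417750743 0.13600496684147179
scene green 765 ((664.977783203125, -183.2158203125), (112.18618774414062, 55.52851486206055), 22.523176193237305) 0.13068821593234536 0.13683481023357835
scene spk 516 (680.0111083984375, 51.88714599609375) 34.678951263427734 0.11555287328867642
scene mat 1247 ((437.507080078125, -270.18341064453125), (177.52427673339844, 115.08200073242188), 19.79254722595215) 0.005108537574641248 0.010880840893892518
scene head 1272 ((500.0015869140625, 370.82733154296875), (70.82664489746094, 87.61563110351562), 75.61483764648438) 0.2395417734212385 0.2566227365827113
scene foot 1078 (502.4756774902344, 381.2231140136719) 54.586578369140625 0.014289391130214213
side case 748 ((441.19561767578125, 40.18758010864258), (110.14292907714844, 60.085941314697266), 21.623291015625) 0.12945722825342848 0.13484415382330317
side green 415 ((665.4998779296875, -184.2510986328125), (108.99732971191406, 60.698028564453125), 24.03917121887207) 0.1291229809114014 0.13421410641373654
side spk 291 (675.8391723632812, 51.026695251464844) 35.333621978759766 0.11404970194047759
side mat 1187 ((435.81488037109375, -271.8004150390625), (171.7145538330078, 103.08198547363281), 20.25775718688965) 0.0037012664200356538 0.009612414610867592
side head 1631 ((497.02032470703125, 371.25408935546875), (70.92413330078125, 86.2313003540039), 75.67813873291016) 0.23676243890172677 0.2548619718091151
side foot 1345 (498.504150390625, 381.5994567871094) 54.01862716674805 0.012859931600463503
```

View pics/c.png

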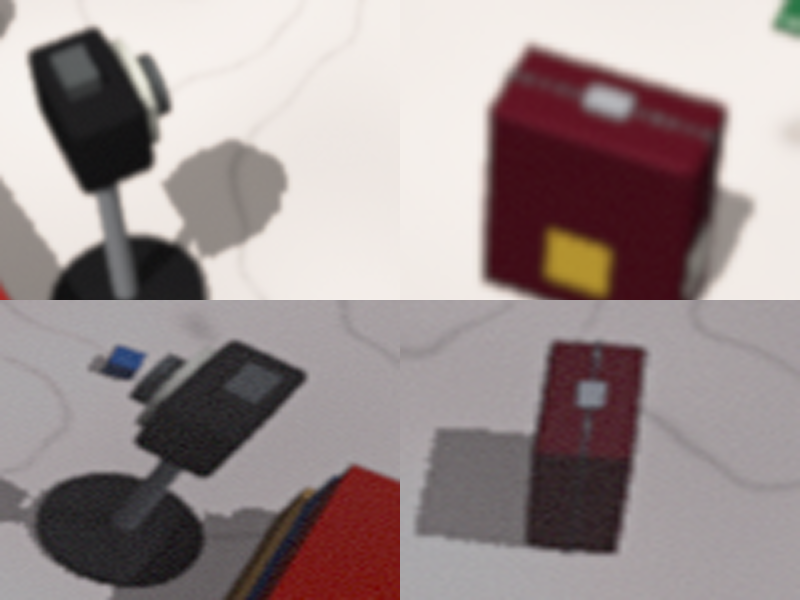

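The side crop shows the yellow sticker on the broad side facing the side camera, and a sliver of white at (697,260) on the narrow end facing the base. In the scene crop the end facing +x is bare. So the case is at (0.4414, 0.0407) with yaw 201.3°. The camera is at (0.501, 0.381) with yaw 75.65°, so the lens is at (0.4896, 0.3367, 0.21). The mat is at (0.437, -0.271) with yaw 20°.

Create go.py:
```python
# python3 go.py x y z psi : shift and turn in tool axes to TCP pose (tool straight down, yaw psi)
import sys
from h import *
x,y,z,p=map(float,sys.argv[1:5]);s=r.get_state()
A=R.from_euler('xyz',s['eef_rot'],degrees=True);B=R.from_euler('xyz',[180,0,p],degrees=True)
d=A.inv().apply(np.array([x,y,z])-s['tcp_pos'])
print(np.round(d,4),np.round((A.inv()*B).as_rotvec(degrees=True),2),'t',round(s['time_s'],2),'dist',np.linalg.norm(d).round(3),'q',np.round(s['joints'],0))
```

```bash
python3 go.py .46 -.33 .25 -81.6; python3 go.py .4414 .0407 .25 21.3
```

```text
[-0.3479  0.228  -0.0239] [ 7.000e-02  5.000e-02 -8.197e+01] t 0.15 dist 0.417 q [-57.  21.   1.  -0. -70. -17.]
[-0.4349  0.5889 -0.0235] [-1.0000e-02 -1.1000e-01  1.7513e+02] t 0.15 dist 0.732 q [-57.  21.   1.  -0. -70. -17.]
```
Should rows be intermediate? Row far → limited per-row. Give final pose repeated? "A row lasts 1/12 s, in which the tool goes at most ..." so repeating the final row 12 times works, speed jerk handled presumably. I'll give fewer distinct rows.

Careful with the scale: shifts go in units of 5 mm and turns go in units of 4 degrees. That gives: -0.348 m is -69.6, -0.33 m is -66, -82 degrees is -20.5.

Request:
{"op": "drive_effector", "data": {
  "segments": {"x":[-6,-12,-18,-24,-30,-36,-42,-48,-54,-60,-66,-69.6],"y":[4,8,12,16,20,24,28,32,36,40,44,45.6],"z":[0,-1,-2,-2,-2,-3,-3,-4,-4,-4,-4.8,-4.8],"drx":[0,0,0,0,0,0,0,0,0,0,0,0],"dry":[0,0,0,0,0,0,0,0,0,0,0,0],"drz":[-1.75,-3.5,-5.25,-7,-8.75,-10.5,-12.25,-14,-15.75,-17.5,-19.25,-20.5]},
  "aperture": 0.088,
  "clamp_n": 28
}}

```text
time_s: 1.15
tcp_pos: [0.4619, -0.3276, 0.2512]
eef_rot: [-179.9, -0.0, -81.1]
contact_force: [0.3, -1.4, -0.4]
gripper_width: 0.0877
gripper_force: 0.0
```

```bash
python3 go.py .4414 .0407 .25 -2; python3 go.py .4414 .0407 .25 21.3
```

```text
[-0.3671 -0.0367  0.0012] [-4.000e-02 -5.000e-02 -7.909e+01] t 1.15 dist 0.369 q [-16.   9. -11.  -0. -69.  24.]
[-0.3671 -0.0367  0.0012] [-3.0000e-02 -6.0000e-02 -1.0239e+02] t 1.15 dist 0.369 q [-16.   9. -11.  -0. -69.  24.]
```

Converted, -0.367 m is -73.4, -0.36 m is -72, -82 degrees is -20.5.

Request:
{"op": "drive_effector", "data": {
  "segments": {"x":[-6,-12,-20,-28,-36,-44,-52,-60,-66,-70,-72,-73.4],"y":[-0.6,-1.2,-2,-2.8,-3.6,-4.4,-5.2,-6,-6.6,-7,-7.2,-7.4],"z":[0,0,0,0,0,0,0,0,0,0,0,0],"drx":[0,0,0,0,0,0,0,0,0,0,0,0],"dry":[0,0,0,0,0,0,0,0,0,0,0,0],"drz":[-1.75,-3.5,-5.25,-7,-8.75,-10.5,-12.25,-14,-15.75,-17.5,-19.25,-20.5]}
}}

```text
time_s: 2.15
tcp_pos: [0.4426, 0.0397, 0.2506]
eef_rot: [-180.0, -0.0, 0.9]
contact_force: [0.0, -0.1, 0.1]
gripper_width: 0.0874
gripper_force: 0.0
```

Request:
{"op": "drive_effector", "data": {
  "segments": {"x":[0,0,0,0,0],"y":[0,0,0,0,0],"z":[0,0,0,0,0],"drx":[0,0,0,0,0],"dry":[0,0,0,0,0],"drz":[-1.75,-3.5,-5,-5,-5]}
}}

```text
time_s: 2.57
tcp_pos: [0.4429, 0.0381, 0.2505]
eef_rot: [-180.0, 0.0, 20.2]
contact_force: [-0.1, 0.5, 1.0]
gripper_width: 0.0876
gripper_force: 0.0
```

```bash
python3 go.py .4414 .0407 .25 21.3
```

Run:
```python
from h import *
c=cap('wrist'); print(np.round(c['cam_to_world'],3).tolist())
cv2.imwrite('pics/w.png',cv2.resize(c['frame'],(640,480))[:,:,::-1])
p=pts(c).reshape(-1,3); q=p[(abs(p[:,2]-.13)<.007)&(abs(p[:,0]-.44)<.1)&(abs(p[:,1]-.04)<.1)]
print(len(q),cv2.minAreaRect(q[:,:2].astype(np.float32)*1000),np.median(q[:,2]))
```

```text
[-0.0005 -0.0029  0.0005] [-0.    0.01 -1.06] t 2.57 dist 0.003 q [ 30.  -3. -25.  -0. -68.  80.]
[[0.347, -0.9, -0.265, 0.514], [-0.938, -0.333, -0.098, 0.065], [-0.0, 0.282, -0.959, 0.408], [0.0, 0.0, 0.0, 1.0]]
5462 ((442.1683654785156, 40.24656295776367), (110.40225982666016, 56.01795196533203), 20.928190231323242) 0.1293150771463262
```

View pics/w.png

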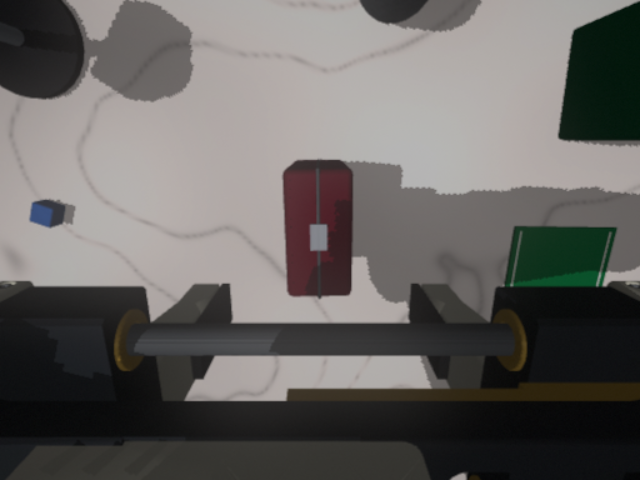

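The wrist picture shows the case lengthwise between the open fingers, with the latch at (318,237). Refined case pose: (0.442, 0.0404), yaw 21.0°. Descending.

Request:
{"op": "drive_effector", "data": {
  "segments": {"x":[0,0,0,0,0,0,0,0,0,0],"y":[-0.5,-0.5,-0.5,-0.5,-0.5,-0.5,-0.5,-0.5,-0.5,-0.5],"z":[4,9,14,19,24,28,31,32.8,32.8,32.8],"drx":[0,0,0,0,0,0,0,0,0,0],"dry":[0,0,0,0,0,0,0,0,0,0],"drz":[-0.2,-0.2,-0.2,-0.2,-0.2,-0.2,-0.2,-0.2,-0.2,-0.2]}
}}

```text
time_s: 3.45
tcp_pos: [0.4423, 0.0405, 0.0867]
eef_rot: [180.0, 0.0, 21.2]
contact_force: [0.7, 0.5, 0.5]
gripper_width: 0.0874
gripper_force: 0.0
```

Request:
{"op": "drive_effector", "data": {
  "segments": {"x":[0,0,0,0,0,0,0,0],"y":[0,0,0,0,0,0,0,0],"z":[0,0,0,0,0,0,0,0],"drx":[0,0,0,0,0,0,0,0],"dry":[0,0,0,0,0,0,0,0],"drz":[0,0,0,0,0,0,0,0]},
  "aperture": 0.04,
  "clamp_n": 28
}}

```text
time_s: 4.12
tcp_pos: [0.4423, 0.0406, 0.0868]
eef_rot: [180.0, -0.0, 21.2]
contact_force: [-1.5, -0.7, 4.0]
gripper_width: 0.0559
gripper_force: 27.9
```

```bash
python3 go.py .442 .0404 .086 21
```

```text
[-0.0003  0.      0.0008] [ 0.   -0.02  0.24] t 4.12 dist 0.001 q [ 31.   7. -38.   0. -44.  80.]
```

Converted, -0.168 m is -33.6, -0.165 m is -33.

Request:
{"op": "drive_effector", "data": {
  "segments": {"x":[0,0,0,0,0,0,0,0,0,0,0,0],"y":[0,0,0,0,0,0,0,0,0,0,0,0],"z":[-2,-5,-9,-13,-17,-21,-25,-29,-31.6,-33,-33.6,-33.6],"drx":[0,0,0,0,0,0,0,0,0,0,0,0],"dry":[0,0,0,0,0,0,0,0,0,0,0,0],"drz":[0,0,0,0,0,0,0,0,0,0,0,0]}
}}

```text
time_s: 5.12
tcp_pos: [0.4419, 0.0406, 0.2543]
eef_rot: [-180.0, 0.0, 21.2]
contact_force: [-0.4, -0.3, -2.4]
gripper_width: 0.0561
gripper_force: 27.9
```

```bash
python3 go.py .4455 .1642 .2548 -14.35
```

```text
[ 0.0481 -0.114  -0.0005] [-1.000e-02  2.000e-02  3.557e+01] t 5.12 dist 0.124 q [ 31.  -3. -24.  -0. -69.  80.]
```

Converted, -0.114 m is -22.8, -0.113 m is -22.6, 35.6 degrees is 8.9.

Request:
{"op": "drive_effector", "data": {
  "segments": {"x":[0.6,1.6,2.8,4.2,5.6,6.8,7.8,8.6,9.2,9.6,9.6,9.6],"y":[-1.4,-4,-6.8,-10,-13.2,-16,-18.4,-20.4,-21.8,-22.6,-22.8,-22.8],"z":[0,0,0,0,0,0,0,0,0,-0.1,-0.1,-0.1],"drx":[0,0,0,0,0,0,0,0,0,0,0,0],"dry":[0,0,0,0,0,0,0,0,0,0,0,0],"drz":[0.625,1.625,2.625,3.75,5,6.25,7.25,8,8.575,8.825,8.9,8.9]}
}}

```text
time_s: 6.12
tcp_pos: [0.4452, 0.164, 0.2543]
eef_rot: [179.9, 0.1, -14.3]
contact_force: [-0.4, -0.1, -2.2]
gripper_width: 0.056
gripper_force: 27.9
```

Request:
{"op": "drive_effector", "data": {
  "segments": {"x":[0,0,0],"y":[0,0,0],"z":[0,0,0],"drx":[0,0,0],"dry":[0,0,0],"drz":[0,0,0]}
}}

```text
time_s: 6.37
tcp_pos: [0.4455, 0.1637, 0.2551]
eef_rot: [-180.0, 0.0, -14.4]
contact_force: [-0.3, -0.2, -2.2]
gripper_width: 0.0559
gripper_force: 27.9
```

```bash
python3 go.py .4455 .1642 .2548 -14.35
```

Create chk.py:
```python
from h import *
import sys
lens=np.array([.4896,.3367,.21]); a=np.radians(75.65); ex=np.array([np.cos(a),np.sin(a),0]); ey=np.array([-ex[1],ex[0],0])
lo,hi={'yellow':((20,120,80),(35,255,255)),'white':((0,0,110),(180,70,255)),'blue':((95,110,50),(130,255,255))}[sys.argv[1]]
for n in ('scene','side'):
    c=cap(n,sys.argv[1]+'_'+n+'.png');P=pts(c);h=cv2.cvtColor(c['frame'],cv2.COLOR_RGB2HSV)
    s=P-lens; X,Y,Z=s@ex,s@ey,s[...,2]
    top=(abs(P[...,2]-.298)<.008)&(X<-.1)&(X>-.3)&(abs(Y)<.08)
    body=(P[...,2]>.165)&(P[...,2]<.3)&(X<-.1)&(X>-.3)&(abs(Y)<.07)
    st=(cv2.inRange(h,lo,hi)>0)&(abs(X+.15)<.02)&(abs(Y)<.04)&(abs(Z)<.04)
    print(n,'zmax/min',np.round([np.nanpercentile(P[body][:,2],q) for q in(1,50,99)],3) if body.any() else '',
      'sticker n',st.sum(),np.round([np.median(v[st]) for v in(X,Y,Z)],4) if st.any() else '')
    if st.sum()>30:
        q=np.c_[X[st],Y[st],Z[st]]; print('  normal',np.round(np.linalg.svd(q-np.median(q,0))[2][2],3), 'span',np.round(np.percentile(q,[2,98],axis=0),3).tolist())
```

```bash
python3 chk.py yellow
```

```text
[-0.0002 -0.0004  0.0003] [-0.    0.   -0.02] t 6.37 dist 0.001 q [ 44.   0. -21.  -0. -69.  32.]
scene zmax/min [0.175 0.261 0.3  ] sticker n 32 [-0.1489  0.0041  0.0036]
  normal [ 1.    -0.002 -0.002] span [[-0.15, -0.01, -0.009], [-0.148, 0.017, 0.016]]
side zmax/min [0.174 0.257 0.3  ] sticker n 74 [-0.1497  0.003  -0.0004]
  normal [ 1.    -0.009 -0.024] span [[-0.151, -0.012, -0.017], [-0.148, 0.016, 0.017]]
```

Yellow is square and 15 cm from the lens, within 3 mm. Holding.

Request:
{"op": "drive_effector", "data": {
  "segments": {"x":[0,0,0,0,0,0,0,0,0,0,0,0],"y":[0,0,0,0,0,0,0,0,0,0,0,0],"z":[0,0,0,0,0,0,0,0,0,0,0,0],"drx":[0,0,0,0,0,0,0,0,0,0,0,0],"dry":[0,0,0,0,0,0,0,0,0,0,0,0],"drz":[0,0,0,0,0,0,0,0,0,0,0,0]},
  "lines": "1,2"
}}

```text
time_s: 7.47
tcp_pos: [0.4456, 0.1641, 0.2551]
```

Request:
{"op": "drive_effector", "data": {
  "segments": {"x":[0,0,0,0],"y":[0,0,0,0],"z":[0,0,0,0],"drx":[0,0,0,0],"dry":[0,0,0,0],"drz":[0,0,0,0]}
}}

```text
time_s: 7.8
tcp_pos: [0.4456, 0.1642, 0.2551]
eef_rot: [-180.0, -0.0, -14.4]
contact_force: [0.0, -0.3, -2.5]
gripper_width: 0.0559
gripper_force: 27.9
```

```bash
python3 go.py .4388 .1381 .2548 -104.35
```

```text
[-0.0001  0.0269  0.0003] [-0.   -0.   89.98] t 7.8 dist 0.027 q [ 44.   0. -21.   0. -69.  32.]
```

Request:
{"op": "drive_effector", "data": {
  "segments": {"x":[0,0,0,0,0,0,0,0,0,0,0,0],"y":[0.6,1.2,1.8,2.4,3,3.6,4.2,4.8,5.4,5.4,5.4,5.4],"z":[0,0,0,0,0,0,0,0,0,0,0,0],"drx":[0,0,0,0,0,0,0,0,0,0,0,0],"dry":[0,0,0,0,0,0,0,0,0,0,0,0],"drz":[0.5,1.5,3,4.5,6.125,7.75,9.375,11,12.625,14.25,15.875,17.5]},
  "lines": "1,2"
}}

```text
time_s: 8.8
tcp_pos: [0.4389, 0.1379, 0.2551]
```

```bash
python3 go.py .4388 .1381 .2548 -104.35
```

```text
[-0.0002  0.0001  0.0003] [-0.000e+00  1.000e-02  1.965e+01] t 8.8 dist 0.0 q [ 42.  -1. -22.  -0. -69. -37.]
```

Request:
{"op": "drive_effector", "data": {
  "segments": {"x":[0,0,0,0,0,0,0,0],"y":[0,0,0,0,0,0,0,0],"z":[0,0,0,0,0,0,0,0],"drx":[0,0,0,0,0,0,0,0],"dry":[0,0,0,0,0,0,0,0],"drz":[1.5,2.75,3.75,4.5,4.9,5,5,5]}
}}

```text
time_s: 9.47
tcp_pos: [0.4389, 0.138, 0.2551]
eef_rot: [-180.0, 0.0, -104.3]
contact_force: [0.6, -0.8, -2.8]
gripper_width: 0.0557
gripper_force: 27.9
```

```bash
python3 go.py .4388 .1381 .2548 -104.35; python3 chk.py white
```

```text
[-0.0001  0.0001  0.0003] [-0.    0.    0.04] t 9.47 dist 0.0 q [ 42.  -1. -22.   0. -69. -56.]
scene zmax/min [0.174 0.233 0.3  ] sticker n 34 [-0.1479  0.0038 -0.0036]
  normal [ 1.     0.009 -0.009] span [[-0.149, -0.019, -0.038], [-0.147, 0.025, 0.031]]
side zmax/min [0.173 0.239 0.299] sticker n 138 [-0.1486  0.0008 -0.0041]
  normal [ 0.995  0.073 -0.072] span [[-0.164, -0.021, -0.039], [-0.147, 0.028, 0.017]]
```

Request:
{"op": "drive_effector", "data": {
  "segments": {"x":[0,0,0,0,0,0,0,0,0,0,0,0],"y":[0,0,0,0,0,0,0,0,0,0,0,0],"z":[0,0,0,0,0,0,0,0,0,0,0,0],"drx":[0,0,0,0,0,0,0,0,0,0,0,0],"dry":[0,0,0,0,0,0,0,0,0,0,0,0],"drz":[0,0,0,0,0,0,0,0,0,0,0,0]},
  "lines": "1,2"
}}

```text
time_s: 10.57
tcp_pos: [0.4389, 0.138, 0.2551]
```

Request:
{"op": "drive_effector", "data": {
  "segments": {"x":[0,0,0,0],"y":[0,0,0,0],"z":[0,0,0,0],"drx":[0,0,0,0],"dry":[0,0,0,0],"drz":[0,0,0,0]},
  "lines": "1,2"
}}

```text
time_s: 10.9
tcp_pos: [0.4389, 0.138, 0.2551]
```

```bash
python3 go.py .4455 .1642 .2548 165.65
```

Run:
```python
import cv2
a=cv2.imread('pics/white_side.png')[130:330,150:410]
cv2.imwrite('pics/ws.png',cv2.resize(a,(780,600),interpolation=2))
```

```text
[-0.027   0.0001  0.0003] [ 0.    0.   89.98] t 10.9 dist 0.027 q [ 42.  -1. -22.  -0. -69. -56.]
```

View pics/ws.png

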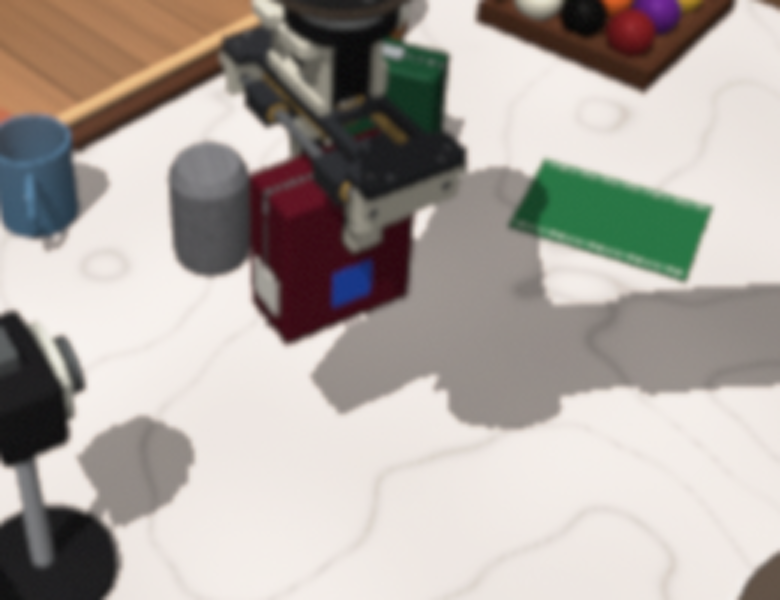

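The white sticker (267,285) faces the camera and the blue one (352,285) is next round, with the case upright. Turning to blue.

Converted, -0.027 m is -5.4, -0.024 m is -4.8, 6 degrees is 1.5.

Request:
{"op": "drive_effector", "data": {
  "segments": {"x":[-0.6,-1.2,-1.8,-2.4,-3,-3.6,-4.2,-4.8,-5.4,-5.4,-5.4,-5.4],"y":[0,0,0,0,0,0,0,0,0,0,0,0],"z":[0,0,0,0,0,0,0,0,0,0,0,0],"drx":[0,0,0,0,0,0,0,0,0,0,0,0],"dry":[0,0,0,0,0,0,0,0,0,0,0,0],"drz":[0.5,1.5,3,4.5,6.125,7.75,9.375,11,12.625,14.25,15.875,17.5]},
  "lines": "1,2"
}}

```text
time_s: 11.9
tcp_pos: [0.4456, 0.1642, 0.255]
```

```bash
python3 go.py .4455 .1642 .2548 165.65
```

```text
[ 0.0001 -0.      0.0002] [-1.000e-02 -1.000e-02  1.967e+01] t 11.9 dist 0.0 q [  44.    0.  -21.    0.  -69. -129.]
```

Request:
{"op": "drive_effector", "data": {
  "segments": {"x":[0,0,0,0,0,0,0,0],"y":[0,0,0,0,0,0,0,0],"z":[0,0,0,0,0,0,0,0],"drx":[0,0,0,0,0,0,0,0],"dry":[0,0,0,0,0,0,0,0],"drz":[1.5,2.75,3.75,4.5,4.9,5,5,5]}
}}

```text
time_s: 12.57
tcp_pos: [0.4456, 0.1642, 0.2551]
eef_rot: [-180.0, -0.0, 165.7]
contact_force: [0.1, -0.4, -2.3]
gripper_width: 0.0557
gripper_force: 27.9
```

```bash
python3 go.py .4455 .1642 .2548 165.65; python3 chk.py blue
```

```text
[0.0001 0.     0.0003] [-0.   -0.    0.04] t 12.57 dist 0.0 q [  44.    0.  -21.   -0.  -69. -148.]
scene zmax/min [0.175 0.261 0.3  ] sticker n 50 [-0.1477  0.0027  0.0013]
  normal [ 1.     0.008 -0.017] span [[-0.149, -0.015, -0.018], [-0.146, 0.019, 0.019]]
side zmax/min [0.174 0.257 0.3  ] sticker n 97 [-0.1486  0.0003  0.0018]
  normal [ 1.    -0.009  0.002] span [[-0.15, -0.02, -0.017], [-0.147, 0.017, 0.017]]
```

Request:
{"op": "drive_effector", "data": {
  "segments": {"x":[0,0,0,0,0,0,0,0,0,0,0,0],"y":[0,0,0,0,0,0,0,0,0,0,0,0],"z":[0,0,0,0,0,0,0,0,0,0,0,0],"drx":[0,0,0,0,0,0,0,0,0,0,0,0],"dry":[0,0,0,0,0,0,0,0,0,0,0,0],"drz":[0,0,0,0,0,0,0,0,0,0,0,0]},
  "lines": "1,2"
}}

```text
time_s: 13.67
tcp_pos: [0.4456, 0.1642, 0.2551]
```

Request:
{"op": "drive_effector", "data": {
  "segments": {"x":[0,0,0,0],"y":[0,0,0,0],"z":[0,0,0,0],"drx":[0,0,0,0],"dry":[0,0,0,0],"drz":[0,0,0,0]},
  "lines": "1,2"
}}

```text
time_s: 14.0
tcp_pos: [0.4456, 0.1642, 0.2551]
```

```bash
python3 go.py .4367 -.271 .2 -160; python3 go.py .4367 -.271 .255 -160
```

```text
[-0.0994 -0.4238  0.0551] [ -0.    -0.   -34.37] t 14.0 dist 0.439 q [  44.    0.  -21.    0.  -69. -148.]
[-9.940e-02 -4.238e-01  1.000e-04] [ -0.    -0.   -34.37] t 14.0 dist 0.435 q [  44.    0.  -21.    0.  -69. -148.]
```

Converted, -0.29 m is -58, -0.268 m is -53.6, -1 degrees is -0.25.

Request:
{"op": "drive_effector", "data": {
  "segments": {"x":[-0.2,-0.8,-1.8,-3,-4.4,-5.8,-7.2,-8.6,-10,-11.4,-12.6,-13.6],"y":[-1,-3.4,-7.6,-12.8,-18.8,-24.8,-30.8,-36.8,-42.6,-48.6,-53.6,-58],"z":[0,0,0,0,0,0,0,0,0,0,0,0],"drx":[0,0,0,0,0,0,0,0,0,0,0,0],"dry":[0,0,0,0,0,0,0,0,0,0,0,0],"drz":[-0.25,-0.5,-1,-1.5,-2,-2.75,-3.5,-4.25,-5,-5.75,-6.5,-7.25]},
  "lines": "1,2"
}}

```text
time_s: 15.0
tcp_pos: [0.4392, -0.1353, 0.2552]
```

```bash
python3 go.py .4367 -.271 .255 -160
```

```text
[ 0.037  -0.1305  0.0002] [-0.01  0.02 -5.25] t 15.0 dist 0.136 q [  8.  -1. -23.   0. -69. -83.]
```

Converted, -0.13 m is -26, -0.127 m is -25.4, -5.2 degrees is -1.3.

Request:
{"op": "drive_effector", "data": {
  "segments": {"x":[1.2,2.4,3.8,5,6,6.8,7.2,7.4,7.4,7.4,7.4],"y":[-4,-8.4,-13.2,-17.6,-21.2,-24,-25.4,-26,-26,-26,-26],"z":[0,0,0,0,0,0,0,0,0,0,0],"drx":[0,0,0,0,0,0,0,0,0,0,0],"dry":[0,0,0,0,0,0,0,0,0,0,0],"drz":[-0.25,-0.5,-0.75,-1,-1.25,-1.3,-1.3,-1.3,-1.3,-1.3,-1.3]},
  "lines": "1,3"
}}

```text
time_s: 15.92
tcp_pos: [0.4366, -0.2681, 0.2551]
eef_rot: [180.0, 0.0, -160.1]
```

```bash
python3 go.py .4367 -.271 .105 -160
```

Run:
```python
from h import *
for n in('scene','side'):
    c=cap(n); P=pts(c).reshape(-1,3);h=cv2.cvtColor(c['frame'],cv2.COLOR_RGB2HSV).reshape(-1,3)
    k=(((h[:,0]<8)|(h[:,0]>168))&(h[:,1]>90)&(P[:,2]>.15)&(P[:,2]<.31)&(abs(P[:,0]-.437)<.12)&(abs(P[:,1]+.271)<.12))
    q=P[k];print(n,len(q),np.round(np.percentile(q[:,2],[1,99]),3),cv2.minAreaRect(q[:,:2].astype(np.float32)*1000))
```

```text
[ 0.0009 -0.0028  0.1501] [ 0.    0.01 -0.13] t 15.92 dist 0.15 q [-10.   4. -17.  -0. -69. -61.]
scene 684 [0.18  0.302] ((442.20611572265625, -262.40533447265625), (101.18447875976562, 55.90966796875), 19.755146026611328)
side 1248 [0.175 0.299] ((435.01104736328125, -260.01239013671875), (111.61882781982422, 52.3746223449707), 20.985811233520508)
```

Request:
{"op": "drive_effector", "data": {
  "segments": {"x":[0.2,0.2,0.2,0.2,0.2,0.2,0.2,0.2,0.2,0.2,0.2,0.2],"y":[-0.56,-0.56,-0.56,-0.56,-0.56,-0.56,-0.56,-0.56,-0.56,-0.56,-0.56,-0.56],"z":[2,5,9,13,17,21,25,28,29.6,30.2,30.2,30.2],"drx":[0,0,0,0,0,0,0,0,0,0,0,0],"dry":[0,0,0,0,0,0,0,0,0,0,0,0],"drz":[0,0,0,0,0,0,0,0,0,0,0,0]}
}}

```text
time_s: 17.02
tcp_pos: [0.4371, -0.2719, 0.1047]
eef_rot: [-180.0, 0.0, -160.1]
contact_force: [0.2, -0.4, -1.5]
gripper_width: 0.0558
gripper_force: 27.9
```

```bash
python3 go.py .4367 -.271 .0908 -160
```

```text
[0.0001 0.001  0.0139] [-0.04  0.03 -0.14] t 17.02 dist 0.014 q [-10.  12. -29.   0. -49. -60.]
```

Converted, 0.013 m is 2.6, 0.0125 m is 2.5.

Request:
{"op": "drive_effector", "data": {
  "segments": {"x":[0,0,0,0,0,0,0,0,0],"y":[0.2,0.2,0.2,0.2,0.2,0.2,0.2,0.2,0.2],"z":[0.6,1.2,1.6,2,2.2,2.4,2.5,2.6,2.6],"drx":[0,0,0,0,0,0,0,0,0],"dry":[0,0,0,0,0,0,0,0,0],"drz":[0,0,0,0,0,0,0,0,0]}
}}

```text
time_s: 17.77
tcp_pos: [0.4362, -0.2708, 0.091]
eef_rot: [-180.0, -0.0, -160.2]
contact_force: [0.5, 0.2, -2.6]
gripper_width: 0.056
gripper_force: 27.9
```

Almost touching (no load yet), so I'll creep down in half-millimetre steps.

Converted, 0.001 m is 0.2, 0.0008 m is 0.16.

Request:
{"op": "drive_effector", "data": {
  "segments": {"x":[0,0,0,0,0],"y":[0,0,0,0,0],"z":[0.06,0.12,0.16,0.2,0.2],"drx":[0,0,0,0,0],"dry":[0,0,0,0,0],"drz":[0,0,0,0,0]}
}}

```text
time_s: 18.18
tcp_pos: [0.4364, -0.2708, 0.0909]
eef_rot: [-180.0, 0.0, -160.1]
contact_force: [-2.7, 3.0, 6.8]
gripper_width: 0.0559
gripper_force: 28.0
```

Contact, about 9 N. Releasing and backing off upward.

Request:
{"op": "drive_effector", "data": {
  "segments": {"x":[0,0,0,0,0,0,0,0,0],"y":[0,0,0,0,0,0,0,0,0],"z":[0,0,0,0,0,0,0,0,0],"drx":[0,0,0,0,0,0,0,0,0],"dry":[0,0,0,0,0,0,0,0,0],"drz":[0,0,0,0,0,0,0,0,0]},
  "aperture": 0.088
}}

```text
time_s: 18.93
tcp_pos: [0.4362, -0.2708, 0.09]
eef_rot: [180.0, -0.0, -160.2]
contact_force: [0.3, 0.3, 0.6]
gripper_width: 0.0874
gripper_force: 0.0
```

Request:
{"op": "drive_effector", "data": {
  "segments": {"x":[0,0,0,0,0,0,0,0,0,0,0,0],"y":[0,0,0,0,0,0,0,0,0,0,0,0],"z":[-1,-3,-6,-10,-14,-18,-22,-26,-29,-31,-32,-32],"drx":[0,0,0,0,0,0,0,0,0,0,0,0],"dry":[0,0,0,0,0,0,0,0,0,0,0,0],"drz":[0,0,0,0,0,0,0,0,0,0,0,0]}
}}

```text
time_s: 19.93
tcp_pos: [0.4365, -0.2709, 0.2513]
eef_rot: [-179.9, 0.1, -160.2]
contact_force: [0.1, 0.3, 0.2]
gripper_width: 0.0881
gripper_force: 0.0
```

Run:
```python
from h import *
c=cap('wrist')
cv2.imwrite('pics/w2.png',cv2.resize(c['frame'],(640,480))[:,:,::-1])
p=pts(c).reshape(-1,3);h=cv2.cvtColor(c['frame'],cv2.COLOR_RGB2HSV).reshape(-1,3).astype(int)
f=lambda q:(len(q),cv2.minAreaRect(q[:,:2].astype(np.float32)*1000),np.median(q[:,2]))
n=(abs(p[:,0]-.437)<.13)&(abs(p[:,1]+.271)<.13)
print(f(p[n&(abs(p[:,2]-.134)<.006)]))
print(f(p[n&(p[:,2]<.02)&(h[:,1]>100)&(abs(h[:,0]-70)<25)]))
```

```text
(5553, ((437.01116943359375, -269.60162353515625), (110.94847106933594, 55.98518371582031), 19.605775833129883), np.float64(0.13342031206263638))
(3995, ((436.76629638671875, -272.54541015625), (177.86203002929688, 118.30133056640625), 19.561574935913086), np.float64(0.0035041285383316523))
```

View pics/w2.png

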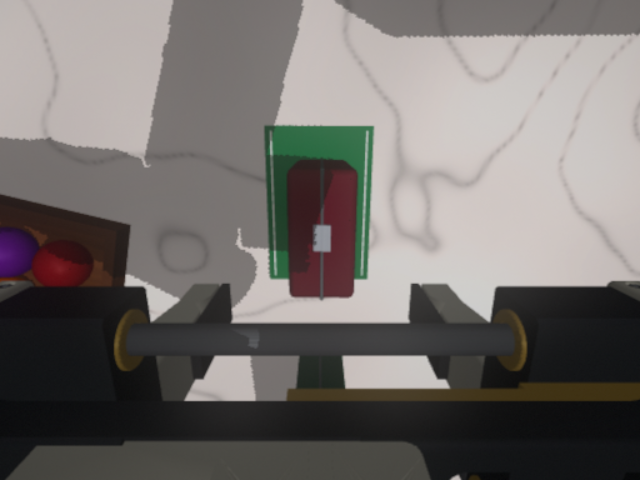

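The case stands upright, about 3 mm from the mat's centre and aligned with it. The gripper is open and clear, so I'm handing in.

```bash
python3 -c "
from plant import r
print(r.close_job())"
```

```text
the job is handed in; nothing more can be done
None
```

The dart case was shown yellow, white, then blue to the check-in camera. It now stands upright about 3 mm from the mat's centre, aligned with its long side and released; the job was handed in at about 20 s, with no verdict returned.

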